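# Gauge the sloping face of a wedge block

## Task

First set the aluminium wedge block down inside the rectangular outline on the steel inspection plate, low end towards the robot, and let go of it. Then draw the gauge probe out of its stand and hold it square to the block's sloping face with its tip inside the small ring marked there, pressed gently so that the spring plunger is about half way in, not against its stop. Finish while still holding the probe in the hand like that, with the block still in its outline.

Things in the scene. Friction and masses are not known exactly. Their poses are not given: they have to be found in the camera images.
- wedge: loose wedge block of bare aluminium, about 0.5 kg, 90 mm long (x), 50 mm wide (y, parallel upright sides to grip); 16 mm high at the low end (-x), 58 mm at the high end (+x); the top is one flat face sloping at 25 degrees. Origin: centre of the underside, z up.
- wedge_low_end (a point): middle of the bottom edge at the block's low end, 45 mm along -x from its origin
- wedge_high_end (a point): middle of the bottom edge at the block's high end, 45 mm along +x from its origin
- mark (a point): centre of the ring marked in the middle of the block's sloping face (dark ring, inner diameter 14 mm, with a dot at the centre), 37 mm above the underside and over its middle. Its z axis points out of the face, square to it; its y is the block's y; its x runs up the slope.
- plate: fixed steel inspection plate on the bench, 170 mm (x) by 120 mm (y), 8 mm thick, bearing a dark rectangular outline 101 x 61 mm inside. Origin: centre of its underside; its -x side faces roughly towards the robot.
- outline (a point): centre of the outline, on top of the plate (z = 8 mm); axes as the plate's; where the block's origin should be, block x along plate x
- outline_low_end (a point): where the bottom edge middle of the block's low end belongs, 45 mm along -x from the outline's centre
- outline_high_end (a point): where the bottom edge middle of the block's high end belongs, 45 mm along +x from the outline's centre
- stand: fixed black block 56 x 56 mm, 75 mm high, with two screwed feet (86 mm over them along x), and a 27 mm square hole straight down through its middle in which the probe hangs by its collar. Origin: centre of its underside.
- probe: loose gauge probe, 0.155 kg, upright in the stand. Origin: its tip when not pressed; z from tip to handle. From the tip: steel plunger 8 mm thick, round end, 0 to 22 mm; nose 24 mm thick, 22 to 62; square collar 34 mm wide, 62 to 68, resting on the stand; square grey handle 24 x 24 mm, flats facing x and y, 68 to 128 (top 141 mm above the bench). Must rise 62 mm to clear the hole.
- probe_point (a point): the tip of the plunger itself (moves with the plunger), axes as the probe's
- plunger (a joint): how far the sprung plunger is pushed in: 0 out, 0.012 m at its stop. Force 1.4 N at the start of travel, 0.7 N more per mm (about 5.6 N at 6 mm, 9.8 N at the stop).
Mind the look-alikes: they are no part of the job. What is shaped like the probe but green or red is not meant.

How it is judged:
By the outcome, as a careful person would: the job done as asked, in the order asked, and still so for the second after the job is handed in, while the arm keeps its last pose, push and grip.
It also fails if it takes over 54 s, if anything falls off the work surface, if the arm or the gripper's body presses on something with over 40 N, if the wrist force passes 120 N, or if a joint passes its speed limit or range.

## Robot

A 6-joint arm with a two-finger parallel gripper is mounted at the origin on a cart in front of the work surface, level with it; the furniture and walls round the work are solid. World frame = base frame: x ahead of the robot, y to its left, z up, the work surface at z = 0. Lengths are in m, angles in rad, forces in N, time in s.
With the tool pointing down it reaches from about 0.25 to 0.775 m from the base axis. Payload 8.9 kg.
Tool frame: the origin (TCP) lies on the centre line of the jaws, within the pads' length; the fingertips stand arm.finger_overhang ahead of it and the grasp point (between the pads) is the TCP (arm.finger_overhang is the distance from the TCP to the fingertips, in m); z points along the fingers, y is the line along which they close (so a half turn about z gives the same grasp; the last joint's range is limited). The gripper opens to 85 mm and grips with 20 to 120 N. Pads are 22 mm wide; open, the fingers measure 114 mm over their backs; the gripper's body (76 mm by 85 mm) begins 54 mm behind the grasp point. The pads swing forward as they close: fully open they stand 13 mm farther back than shut.
Start: joints at [-1.479, 0.291, -0.153, 1.127, 0, 1.431], TCP at [0.12, -0.511, 0.25] pointing down, gripper open.
Joint ranges: [-2.52, 2.52], [-0.91, 1.74], [-1.3, 1.37], [-1.96, 2.02], [-1.52, 1.47], [-3.14, 3.14]. Speed limits (rad/s): [2.22, 2.22, 2.79, 3.14, 3.14, 3.14].

## Interface

Orientations are given as a 3x3 rotation matrix whose columns are the frame's x, y, z axes.
In Python, from rig import telemetry, eyes, job_done, arm gives the robot as it stands.
- The arm moves only by the tool apply_moves, never from a script. Its argument "moves" is a list that holds one entry, the list of rows, each a list of 7 numbers: the shift along the tool's x, y, z as a fraction of full scale, then the turn, a rotation vector about the tool's x, y, z as a fraction of full scale, then the closure, from -1 (fully open) to 1 (shut). A call has 1 to 12 rows; each row shifts and turns the commanded pose from where the row before left it, along the tool's axes as they then stand; what a row does not reach is not made up. Full scale, the value 1, is 0.025 m for a shift and 0.1 rad for a turn. A row lasts 1/10 s, in which the tool goes at most 50 mm and 8.59 degrees, less where a joint would pass 70% of its speed; a pose out of reach is approached as far as the arm can. A call with a number of a shift or a turn outside -1 to 1 is refused whole. A call with a gripper value outside its range is refused whole. The fingers move at their own pace and stop on an object; "squeeze" is the grip in N (left out, the last holds). Time passes only in rows, so rows that do not move let the fingers close. It gives the time, the measured TCP pose, the force, the opening and the grip force at its end, in the units of the state.
- telemetry.observe(): the state, without advancing time (a new reading comes with each control period).
- eyes.snapshot(name): name is "scene" or "top" or "wrist"; returns a dict with "img" (384x512x3 uint8, blue, green, red), "mtx" (3x3 intrinsics, pixels), "world_from_camera" (4x4, takes a point from camera to world coordinates); the wrist camera has in their place "mount" (4x4, takes a point from camera to tool coordinates, whose origin is the TCP and whose axes are the flange's). Camera axes: x right, y down, z forward; pixel columns grow to the right and rows downward; lengths in m; the calibration is good to about 2 mm. A picture is of the moment at which its call begins: read the wrist's pose just before it. There is no depth.
- job_done(): hands the job in; it is judged then, once.
The state is a dict: "time_s": time; "q": joint angles; "joint_velocities": joint speeds; "tau": joint torques, N m; "tcp_pos": TCP position; "eef_rot": TCP orientation; "force": force on the tool from outside, world axes, zero at the start; "moment": the same for the moment, N m; "width": finger opening in m; "gripper_force": force on a finger pad.
Only numpy, scipy, OpenCV 4.12 (cv2) and the standard library are available. Lean on these libraries where they do the work, as an engineer would, in place of code of your own. Each camera call takes 0.05 s, during which the arm holds its last target. There are 200 camera calls.

## Working session

There is one attempt and no reset: what is moved stays moved. The work goes in short steps, Python scripts to look and compute and a tool call to move; the robot and the scene stay as the last step left them, time stands still between calls to the robot, and variables do not carry over. Pictures are saved under pics/ and viewed, at most 11 in all, crops included, and the job is handed in when it is done.

Besides the shell and the picture viewer there is one more tool, called after "Request:" as name(argument=value, ...), one argument or row to a line, values as JSON. apply_moves: Moves the arm, as the interface text tells. Its arguments: {"type":"object","properties":{"moves":{"type":"array","items":{"type":"array","items":{"type":"array","items":{"type":"number","minimum":-1,"maximum":1}}}},"squeeze":{"type":"number"}},"required":["moves"]}

```bash
ls; mkdir -p pics; python3 - <<'E'
from rig import telemetry, eyes, arm
import cv2,numpy as np,pickle
s=telemetry.observe();print(s['tcp_pos'],s['eef_rot'],s['width'],arm.finger_overhang)
d={}
for n in ['scene','top','wrist']:
    v=eyes.snapshot(n);d[n]=v
    print(n,v['mtx'].tolist() if hasattr(v['mtx'],'tolist') else v['mtx'],np.round(v.get('world_from_camera',v.get('mount')),4).tolist())
pickle.dump((s,d),open('v0.pkl','wb'))
cv2.imwrite('pics/scene0.png',cv2.resize(d['scene']['img'],(800,600),interpolation=cv2.INTER_CUBIC))
cv2.imwrite('pics/top0.png',cv2.resize(d['top']['img'],(800,600),interpolation=cv2.INTER_CUBIC))
E
```

```text
pics
[ 0.12003256 -0.5106809   0.24974663] [[ 9.73495755e-01  2.28705049e-01 -1.22645333e-04]
 [ 2.28705018e-01 -9.73494939e-01  1.27195773e-03]
 [ 1.71508544e-04 -1.26629505e-03 -9.99999184e-01]] 0.08537144567666516 0.019
scene [[429.7112408921513, 0.0, 258.5623013047922], [0.0, 429.7112408921513, 178.18705545270848], [0.0, 0.0, 1.0]] [[0.7725, -0.289, 0.5654, -0.1331], [-0.6346, -0.3816, 0.672, -0.9171], [0.0216, -0.878, -0.4782, 0.5607], [0.0, 0.0, 0.0, 1.0]]
top [[407.9298539545781, 0.0, 256.4847607779772], [0.0, 407.9298539545781, 189.3162309282243], [0.0, 0.0, 1.0]] [[0.0236, -0.9853, 0.1691, 0.3285], [-0.9997, -0.0232, 0.0042, -0.1659], [-0.0002, -0.1691, -0.9856, 1.1011], [0.0, 0.0, 0.0, 1.0]]
wrist [[337.41240758857793, 0.0, 258.6432732309115], [0.0, 337.41240758857793, 196.82128259528687], [0.0, 0.0, 1.0]] [[-0.0014, -0.959, -0.2834, 0.0715], [1.0, -0.0016, 0.0003, -0.0001], [-0.0007, -0.2834, 0.959, -0.1237], [0.0, 0.0, 0.0, 1.0]]
```

View pics/scene0.png

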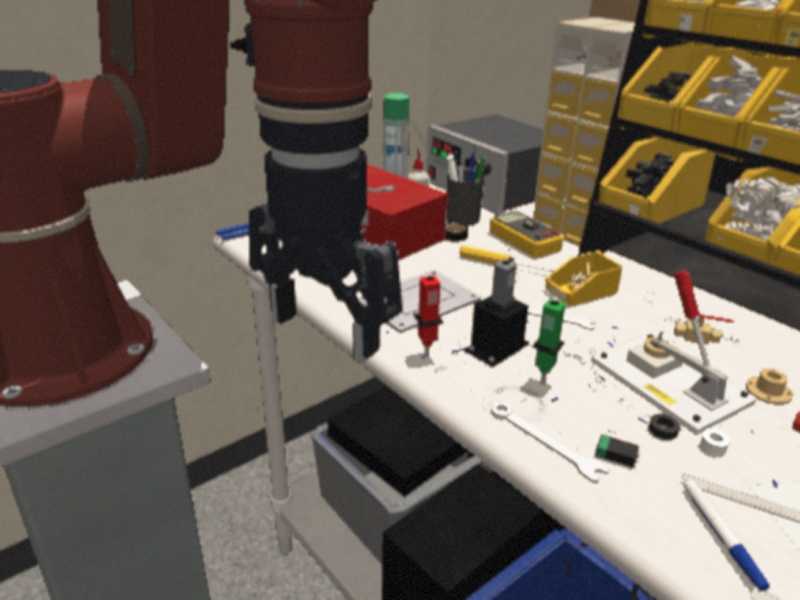

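View pics/top0.png

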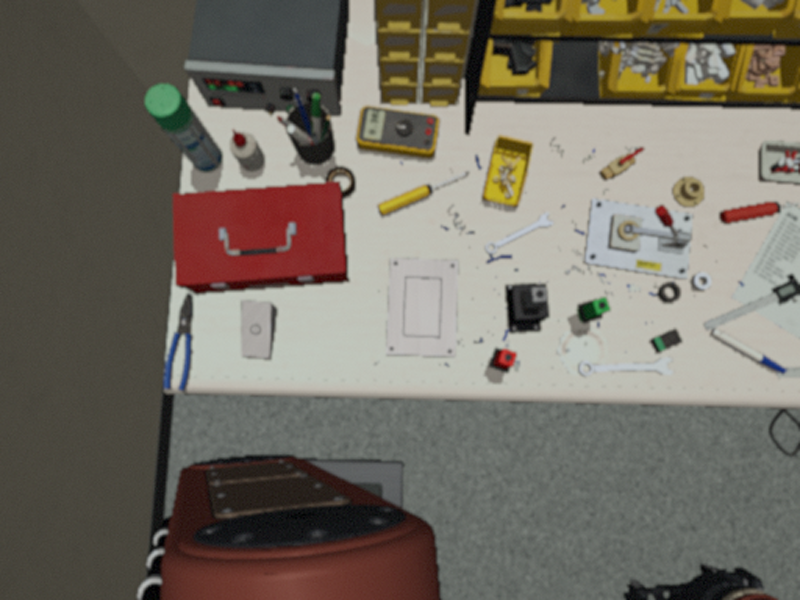

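The scene view shows the grey probe in its black stand, with the red and green look-alikes on either side. In the top view (800 px) the wedge is at (258,330), the plate at (423,307) and the stand at (528,307). Next I'll enlarge these.

```bash
cat > h.py <<'E'
import numpy as np,cv2,pickle
from scipy.spatial.transform import Rotation as Ro
def cam(v,s=None):
    if 'world_from_camera' in v: return np.array(v['world_from_camera'])
    T=np.eye(4);T[:3,:3]=s['eef_rot'];T[:3,3]=s['tcp_pos'];return T@np.array(v['mount'])
def ray(v,uv,s=None):
    T=cam(v,s);d=T[:3,:3]@np.linalg.solve(np.array(v['mtx']),[uv[0],uv[1],1.]);return T[:3,3],d/np.linalg.norm(d)
def atz(v,uv,z,s=None):
    o,d=ray(v,uv,s);return o+d*(z-o[2])/d[2]
def tri(rays):
    A=sum(np.eye(3)-np.outer(d,d) for o,d in rays);b=sum((np.eye(3)-np.outer(d,d))@o for o,d in rays);return np.linalg.solve(A,b)
def proj(v,p,s=None):
    T=np.linalg.inv(cam(v,s));c=(T@np.append(p,1))[:3];u=np.array(v['mtx'])@c;return u[:2]/u[2]
E
python3 - <<'E'
from h import *
s,d=pickle.load(open('v0.pkl','rb'));v=d['top'];k=.64
for n,p,z in [('wedge',(256,330),.03),('ring',(255,329),.037),('plate',(423,307),.008),('probe top',(539,292),.141),('red',(507,355),.1),('green',(600,305),.1)]:
    print(n,np.round(atz(v,(p[0]*k,p[1]*k),z),3))
cv2.imwrite('pics/topc.png',cv2.resize(v['img'][155:235,145:355],None,fx=3.8,fy=3.8,interpolation=cv2.INTER_CUBIC))
E
```

```text
wedge [0.448 0.082 0.03 ]
ring [0.449 0.082 0.037]
plate [ 0.497 -0.2    0.008]
probe top [ 0.504 -0.373  0.141]
red [ 0.41 -0.33  0.1 ]
green [ 0.493 -0.479  0.1  ]
```

View pics/topc.png

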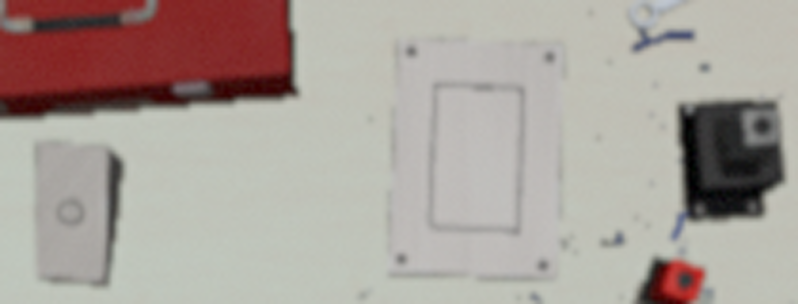

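The wedge's darker side face widens towards +x, so its high end points away from the robot, as wanted. The outline is clear at crop (432-522, 85-232). Next I'll move the wrist camera over the plate and stand.

Request:
apply_moves(
  moves=[
    [[0,0,0,0,0,1,-1],[0,0,0,0,0,1,-1],[0,0,0,0,0,0.31,-1],[0.8,-0.585,0,0,0,0,-1],[0.8,-0.585,0,0,0,0,-1],[0.8,-0.585,0,0,0,0,-1],[0.8,-0.585,0,0,0,0,-1],[0.8,-0.585,0,0,0,0,-1],[0.8,-0.585,0,0,0,0,-1],[0.8,-0.585,0,0,0,0,-1],[0.8,-0.585,0,0,0,0,-1],[0.8,-0.585,0,0,0,0,-1]],
  ],
)

```text
time_s: 1.35
tcp_pos: [0.3008, -0.3787, 0.2502]
eef_rot: [[1.0, -0.0, -0.0], [-0.0, -1.0, 0.0], [-0.0, -0.0, -1.0]]
force: [0.5, -0.6, 0.5]
width: 0.0851
gripper_force: 0.0
```

Request:
apply_moves(
  moves=[
    [[0.8,-0.585,0,0,0,0,-1],[0.8,-0.585,0,0,0,0,-1],[0.8,-0.585,0,0,0,0,-1],[0.8,-0.585,0,0,0,0,-1],[0.8,-0.585,0,0,0,0,-1],[0.8,-0.585,0,0,0,0,-1],[0.8,-0.585,0,0,0,0,-1],[0,0,0,0,0,0,-1],[0,0,0,0,0,0,-1]],
  ],
)

```text
time_s: 2.25
tcp_pos: [0.4401, -0.2768, 0.25]
eef_rot: [[1.0, 0.001, -0.001], [0.001, -1.0, 0.0], [-0.001, -0.0, -1.0]]
force: [-0.3, -0.3, -0.3]
width: 0.0855
gripper_force: 0.0
```

```bash
cat >> h.py <<'E'
def shot(name,tag):
    from rig import telemetry,eyes
    s=telemetry.observe();v=eyes.snapshot(name);pickle.dump((s,v),open(tag+'.pkl','wb'));return s,v
def plan(p,R=None):
    """shift in tool axes and rotvec (full-scale units) from the present pose to p,R"""
    from rig import telemetry
    s=telemetry.observe();R0=np.array(s['eef_rot']);R=R0 if R is None else np.array(R)
    print('shift/0.025 tool axes',np.round(R0.T@(np.array(p)-s['tcp_pos'])/.025,3),'in target axes',np.round(R.T@(np.array(p)-s['tcp_pos'])/.025,3),'turn/0.1',np.round(Ro.from_matrix(R0.T@R).as_rotvec()/.1,3))
E
python3 - <<'E'
from h import *
s,v=shot('wrist','w1');print(s['time_s'],s['tcp_pos'],np.round(s['eef_rot'],3).tolist())
cv2.imwrite('pics/w1.png',cv2.resize(v['img'],(800,600),interpolation=cv2.INTER_CUBIC))
E
```

```text
2.25 [ 0.44010676 -0.27681876  0.24998956] [[1.0, 0.001, -0.001], [0.001, -1.0, 0.0], [-0.001, -0.0, -1.0]]
```

View pics/w1.png

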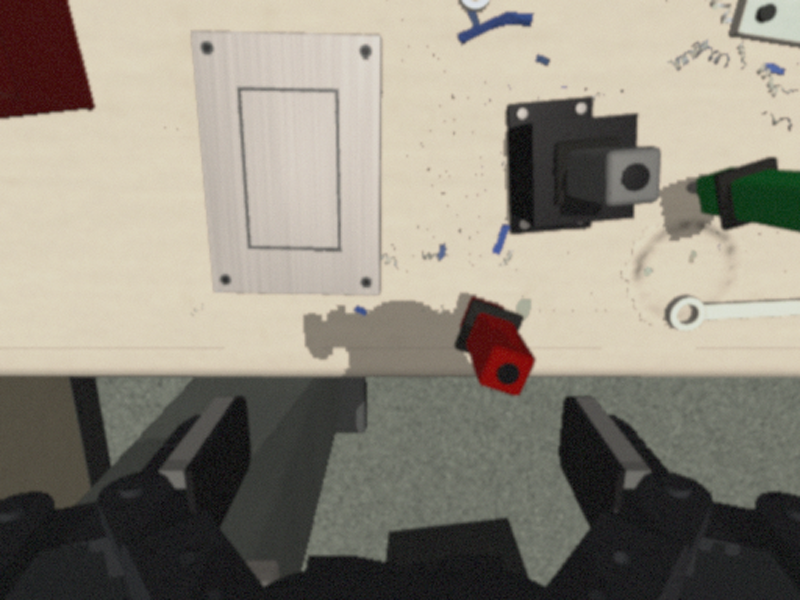

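The wrist view shows outline corners near (239,89), (338,90), (340,250) and (249,247), and the probe's top face around (633,175). I'll triangulate these against the top view and keep going to the wedge.

```bash
python3 - <<'E'
from h import *
s0,d=pickle.load(open('v0.pkl','rb'));t=d['top'];s,w=pickle.load(open('w1.pkl','rb'))
T=lambda p:(p[0]/3.8+145,p[1]/3.8+155); W=lambda p:(p[0]*.64,p[1]*.64)
for n,a,b in [('ol fl',(433,84),(239,89)),('fr',(523,89),(338,90)),('nr',(519,233),(340,250)),('nl',(430,228),(249,247)),
 ('scr fl',(411,51),(207,48)),('fr',(549,57),(365,52)),('nr',(543,265),(366,283)),('nl',(401,259),(225,280)),('probe',(761,127),(633,175))]:
    print(n,'tri',np.round(tri([ray(t,T(a)),ray(w,W(b),s)]),4),'top@8',np.round(atz(t,T(a),.008),4)[:2],'w@8',np.round(atz(w,W(b),.008,s),4)[:2])
for p in [(611,147),(661,147),(658,203),(605,202)]: print(np.round(atz(w,W(p),.141,s),4))
g=lambda n,p,z:print(n,np.round(atz(t,T(p),z),4))
g('w hl',(36,143),.058);g('w hr',(110,148),.058);g('w lr',(105,284),.016);g('w ll',(38,278),.016);g('ring',(70,212),.037);g('box bottom?',(0,113),0.0);g('box',(295,95),0.0)
E
```

```text
ol fl tri [ 0.5518 -0.1673 -0.0029] top@8 [ 0.5501 -0.1672] w@8 [ 0.5503 -0.1706]
fr tri [ 0.5511 -0.2327 -0.0069] top@8 [ 0.5479 -0.2319] w@8 [ 0.5497 -0.2344]
nr tri [ 0.4445 -0.231   0.0018] top@8 [ 0.444  -0.2304] w@8 [ 0.4455 -0.232 ]
nl tri [ 0.4467 -0.1673  0.0035] top@8 [ 0.4461 -0.1674] w@8 [ 0.4476 -0.1685]
scr fl tri [ 0.5753 -0.1507  0.0023] top@8 [ 0.574  -0.1507] w@8 [ 0.5743 -0.1526]
fr tri [ 0.5742 -0.2514 -0.0037] top@8 [ 0.5719 -0.2504] w@8 [ 0.572  -0.2523]
nr tri [ 0.4216 -0.2487  0.0059] top@8 [ 0.4218 -0.2476] w@8 [ 0.4217 -0.2498]
nl tri [ 0.4235 -0.1478  0.0047] top@8 [ 0.4237 -0.1474] w@8 [ 0.4239 -0.1494]
probe tri [ 0.5013 -0.3748  0.1397] top@8 [ 0.5242 -0.4026] w@8 [ 0.4964 -0.4311]
[ 0.5134 -0.3643  0.141 ]
[ 0.5134 -0.3854  0.141 ]
[ 0.4901 -0.3873  0.141 ]
[ 0.4906 -0.3642  0.141 ]
w hl [0.4925 0.1026 0.058 ]
w hr [0.4903 0.0519 0.058 ]
w lr [0.4006 0.0586 0.016 ]
w ll [0.4037 0.1057 0.016 ]
ring [0.4482 0.0813 0.037 ]
box bottom? [0.523  0.1449 0.    ]
box [ 0.5412 -0.0675  0.    ]
```

Request:
apply_moves(
  moves=[
    [[-0.1,-1,0,0,0,0,-1],[-0.1,-1,0,0,0,0,-1],[-0.1,-1,0,0,0,0,-1],[-0.1,-1,0,0,0,0,-1],[-0.1,-1,0,0,0,0,-1],[-0.1,-1,0,0,0,0,-1],[-0.1,-1,0,0,0,0,-1],[-0.1,-1,0,0,0,0,-1],[-0.1,-1,0,0,0,0,-1],[-0.1,-1,0,0,0,0,-1],[-0.1,-1,0,0,0,0,-1],[-0.1,-1,0,0,0,0,-1]],
  ],
)

```text
time_s: 3.5
tcp_pos: [0.4097, 0.023, 0.2504]
eef_rot: [[1.0, -0.002, 0.0], [-0.002, -1.0, -0.0], [0.0, 0.0, -1.0]]
force: [0.1, 0.5, 1.0]
width: 0.0854
gripper_force: 0.0
```

Request:
apply_moves(
  moves=[
    [[0,-1,0.5,0,0,0,-1],[0,-1,0.5,0,0,0,-1],[0,0,0.5,0,0,0.55,-1],[0,0,0,0,0,0,-1],[0,0,0,0,0,0,-1]],
  ],
)

```text
time_s: 4.0
tcp_pos: [0.4095, 0.0588, 0.213]
eef_rot: [[0.999, -0.041, 0.0], [-0.041, -0.999, 0.011], [-0.0, -0.011, -1.0]]
force: [0.1, -0.3, 0.0]
width: 0.0854
gripper_force: 0.0
```

```bash
python3 - <<'E'
from h import *
s,v=shot('wrist','w2');print(s['time_s'],s['tcp_pos'],np.round(s['eef_rot'],3).tolist())
p=proj(v,np.array([.448,.081,.03]),s);print(p)
x0=int(np.clip(p[0]-100,0,312));y0=int(np.clip(p[1]-75,0,234));print(x0,y0)
cv2.imwrite('pics/w2.png',cv2.resize(v['img'][y0:y0+150,x0:x0+200],(800,600),interpolation=cv2.INTER_CUBIC))
E
```

```text
4.0 [0.40951694 0.058841   0.21299786] [[0.999, -0.041, 0.0], [-0.041, -0.999, 0.011], [-0.0, -0.011, -1.0]]
[234.24568086 136.4339199 ]
134 61
```

View pics/w2.png

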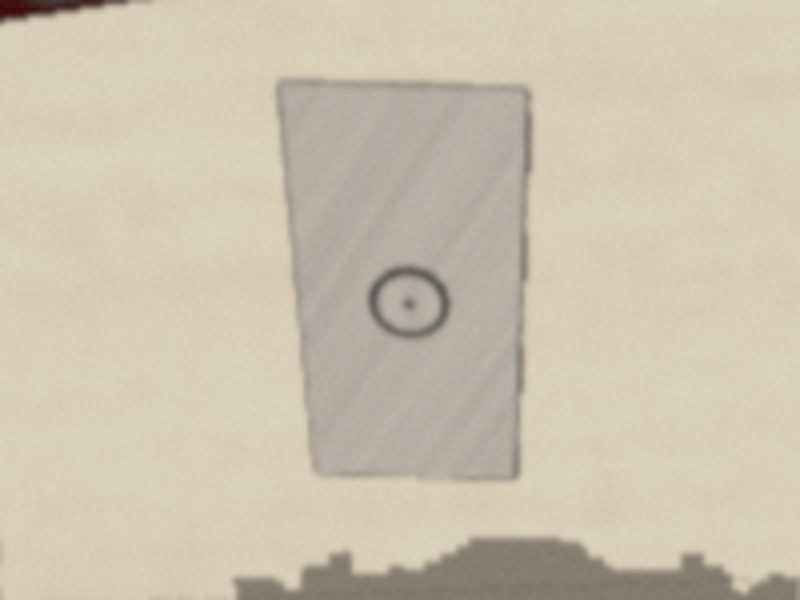

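The crop shows the wedge face with corners (280,80), (527,88), (517,478) and (314,472), and the ring dot at (409,303). The high end is at the top.

```bash
python3 - <<'E'
from h import *
s0,d=pickle.load(open('v0.pkl','rb'));t=d['top'];s,w=pickle.load(open('w2.pkl','rb'))
T=lambda p:(p[0]/3.8+145,p[1]/3.8+155); W=lambda p:(p[0]/4+134,p[1]/4+61)
P={}
for n,a,b,z in [('hl',(36,143),(280,80),.058),('hr',(110,148),(527,88),.058),('lr',(105,284),(517,478),.016),('ll',(38,278),(314,472),.016),('ring',(70,212),(409,303),.037)]:
    print(n,'tri',np.round(tri([ray(t,T(a)),ray(w,W(b),s)]),4),'w@z',np.round(atz(w,W(b),z,s),4)[:2]);P[n]=atz(w,W(b),z,s)
h=(P['hl']+P['hr'])/2;l=(P['ll']+P['lr'])/2;c=(h+l)/2;y=np.arctan2(*(h-l)[1::-1]);print(c,y,np.linalg.norm((h-l)[:2]))
import sys
from rig import telemetry
q=telemetry.observe();print(q['tcp_pos'],np.round(q['eef_rot'],3).tolist(),q['time_s'])
R=np.array([[np.cos(y),np.sin(y),0],[np.sin(y),-np.cos(y),0],[0,0,-1]])
plan([c[0],c[1],.026],R)
E
```

```text
hl tri [0.4936 0.1008 0.0592] w@z [0.4949 0.0995]
hr tri [0.4908 0.0516 0.0583] w@z [0.4913 0.0513]
lr tri [0.4015 0.0578 0.0142] w@z [0.4027 0.0566]
ll tri [0.4043 0.1075 0.0079] w@z [0.4063 0.1061]
ring tri [0.4483 0.0792 0.0419] w@z [0.4484 0.0786]
[0.44881608 0.07836696 0.037     ] -0.06677060827246957 0.0888253171865584
[0.40986886 0.0589228  0.2133165 ] [[0.999, -0.041, 0.001], [-0.041, -0.999, 0.011], [0.0, -0.011, -1.0]] 4.05
shift/0.025 tool axes [ 1.521 -0.758  7.502] in target axes [ 1.503 -0.88   7.493] turn/0.1 [-0.111 -0.003  0.254]
```

Request:
apply_moves(
  moves=[
    [[0.5,-0.29,0,-0.11,0,0.25,-1],[0.5,-0.29,0.2,0,0,0,-1],[0.5,-0.3,0.8,0,0,0,-1],[0,0,1,0,0,0,-1],[0,0,1,0,0,0,-1],[0,0,1,0,0,0,-1],[0,0,0.5,0,0,0,-1],[0,0,0,0,0,0,-1],[0,0,0,0,0,0,-1]],
  ],
)

```text
time_s: 4.95
tcp_pos: [0.448, 0.0605, 0.1007]
eef_rot: [[0.999, -0.04, 0.001], [-0.04, -0.999, 0.018], [-0.0, -0.018, -1.0]]
force: [0.1, -0.4, 0.0]
width: 0.0856
gripper_force: 0.0
```

```bash
python3 - <<'E'
from h import *
y=-.065
R=np.array([[np.cos(y),np.sin(y),0],[np.sin(y),-np.cos(y),0],[0,0,-1]])
plan([.4482,.0788,.026],R)
E
```

```text
shift/0.025 tool axes [-0.021 -0.676  3.   ] in target axes [-0.04  -0.73   2.987] turn/0.1 [-0.183  0.004  0.248]
```

```bash
python3 - <<'E'
from rig import telemetry
import numpy as np
s=telemetry.observe();print(np.round(s['q'],3),np.round(s['joint_velocities'],3),np.round(s['tau'],2))
E
```

```text
[-0.04   0.306 -0.574  0.691  0.018  3.142] [ 0.001 -0.02   0.007  0.003 -0.001  0.001] [-1.000e-02 -4.618e+01  2.509e+01 -8.000e-02  8.000e-02 -0.000e+00]
```

Joint 6 is at its +3.14 limit, so I'll use the half-turned grasp by turning back about 3.12 rad.

Request:
apply_moves(
  moves=[
    [[0,0,-0.5,0,0,-1,-1],[0,0,0,0,0,-1,-1],[0,0,0,0,0,-1,-1],[0,0,0,0,0,-1,-1],[0,0,0,0,0,-1,-1],[0,0,0,0,0,-1,-1],[0,0,0,0,0,-1,-1],[0,0,0,0,0,-1,-1],[0,0,0,0,0,-1,-1],[0,0,0,0,0,-1,-1],[0,0,0,0,0,-1,-1],[0,0,0,0,0,-1,-1]],
  ],
)

```text
time_s: 6.15
tcp_pos: [0.4485, 0.0603, 0.1142]
eef_rot: [[0.396, 0.918, 0.003], [0.918, -0.396, 0.018], [0.018, -0.005, -1.0]]
force: [-0.2, 0.2, 0.6]
width: 0.0852
gripper_force: 0.0
```

Request:
apply_moves(
  moves=[
    [[0,0,0,0,0,-1,-1],[0,0,0,0,0,-1,-1],[0,0,0,0,0,-1,-1],[0,0,0,0,0,-1,-1],[0,0,0,0,0,-1,-1],[0,0,0,0,0,-1,-1],[0,0,0,0,0,-1,-1],[0,0,0,0,0,-1,-1],[0,0,0,0,0,-1,-1],[0,0,0,0,0,-1,-1],[0,0,0,0,0,-1,-1],[0,0,0,0,0,-1,-1]],
  ],
)

```text
time_s: 7.35
tcp_pos: [0.4485, 0.0603, 0.1143]
eef_rot: [[-0.713, 0.702, 0.003], [0.701, 0.712, 0.018], [0.011, 0.015, -1.0]]
force: [1.0, -0.0, -0.1]
width: 0.0852
gripper_force: 0.0
```

Request:
apply_moves(
  moves=[
    [[0,0,0,0,0,-1,-1],[0,0,0,0,0,-1,-1],[0,0,0,0,0,-1,-1],[0,0,0,0,0,-1,-1],[0,0,0,0,0,-1,-1],[0,0,0,0,0,-1,-1],[0,0,0,0,0,-1,-1],[0,0,0,0,0,0,-1],[0,0,0,0,0,0,-1]],
  ],
)

```text
time_s: 8.25
tcp_pos: [0.448, 0.0603, 0.1138]
eef_rot: [[-0.996, 0.084, 0.002], [0.084, 0.996, 0.018], [-0.0, 0.018, -1.0]]
force: [-0.1, -0.9, 0.5]
width: 0.0856
gripper_force: 0.0
```

```bash
cat >> h.py <<'E'
def Rd(yaw): return np.array([[np.cos(yaw),np.sin(yaw),0],[np.sin(yaw),-np.cos(yaw),0],[0,0,-1]])
E
python3 - <<'E'
from h import *
plan([.4482,.0788,.026],Rd(np.pi-.065))
E
```

```text
shift/0.025 tool axes [0.055 0.673 3.524] in target axes [0.039 0.738 3.511] turn/0.1 [ 0.182  0.006 -0.196]
```

Request:
apply_moves(
  moves=[
    [[0.04,0,0,0.18,0,-0.2,-1],[0,0.74,0,0,0,0,-1],[0,0,0.5,0,0,0,-1],[0,0,1,0,0,0,-1],[0,0,1,0,0,0,-1],[0,0,0.5,0,0,0,-1],[0,0,0.5,0,0,0,-1],[0,0,0,0,0,0,-1],[0,0,0,0,0,0,-1]],
  ],
  squeeze=50,
)

```text
time_s: 9.15
tcp_pos: [0.4473, 0.079, 0.0258]
eef_rot: [[-0.998, 0.062, -0.001], [0.062, 0.998, -0.0], [0.001, -0.0, -1.0]]
force: [0.4, 0.2, 0.2]
width: 0.0853
gripper_force: 0.0
```

```bash
python3 - <<'E'
from h import *
plan([.4482,.0788,.026],Rd(np.pi-.065))
E
```

```text
shift/0.025 tool axes [-0.038 -0.006 -0.008] in target axes [-0.038 -0.006 -0.008] turn/0.1 [-0.002 -0.011  0.031]
```

Request:
apply_moves(
  moves=[
    [[0,0,0,0,0,0,1],[0,0,0,0,0,0,1],[0,0,0,0,0,0,1],[0,0,0,0,0,0,1],[0,0,0,0,0,0,1],[0,0,0,0,0,0,1],[0,0,-0.5,0,0,0,1],[0,0,-1,0,0,0,1],[0,0,-1,0,0,0,1],[0,0,0,0,0,0,1]],
  ],
)

```text
time_s: 10.15
tcp_pos: [0.4491, 0.079, 0.0905]
eef_rot: [[-0.998, 0.062, 0.004], [0.062, 0.998, 0.0], [-0.004, 0.001, -1.0]]
force: [1.0, -0.2, -3.8]
width: 0.0489
gripper_force: 54.1
```

```bash
python3 - <<'E'
from h import *
y=-.021
c=np.array([.498,-.200]);d=-.0009*np.array([np.cos(y),np.sin(y)])  # tcp sits 0.9 mm towards low end
plan([c[0]+d[0],c[1]+d[1],.08],Rd(np.pi+y))
E
```

```text
shift/0.025 tool axes [ -2.605 -11.018   0.424] in target axes [ -2.156 -11.114   0.42 ] turn/0.1 [ 0.004  0.035 -0.407]
```

Request:
apply_moves(
  moves=[
    [[0,0,0,0,0,-0.4,1],[-0.2,-0.5,0,0,0,0,1],[-0.2,-1,0,0,0,0,1],[-0.2,-1,0,0,0,0,1],[-0.2,-1,0,0,0,0,1],[-0.2,-1,0,0,0,0,1],[-0.2,-1,0,0,0,0,1],[-0.2,-1,0,0,0,0,1],[-0.2,-1,0,0,0,0,1],[-0.2,-1,0,0,0,0,1],[-0.2,-1,0,0,0,0,1],[-0.15,-1,0,0,0,0,1]],
  ],
)

```text
time_s: 11.35
tcp_pos: [0.4948, -0.1864, 0.0868]
eef_rot: [[-1.0, 0.023, -0.002], [0.023, 1.0, 0.001], [0.002, 0.001, -1.0]]
force: [1.1, -0.9, -4.4]
width: 0.0491
gripper_force: 53.9
```

Request:
apply_moves(
  moves=[
    [[0,-0.6,0,0,0,0,1],[0,0,0.5,0,0,0,1],[0,0,0.5,0,0,0,1],[0,0,0,0,0,0,1],[0,0,0,0,0,0,1],[0,0,0,0,0,0,1]],
  ],
)

```text
time_s: 11.95
tcp_pos: [0.4951, -0.1991, 0.0631]
eef_rot: [[-1.0, 0.021, -0.001], [0.021, 1.0, 0.0], [0.001, 0.0, -1.0]]
force: [-0.7, 0.5, -4.6]
width: 0.0492
gripper_force: 53.8
```

```bash
python3 - <<'E'
from h import *
y=-.021
c=np.array([.498,-.200]);d=-.0009*np.array([np.cos(y),np.sin(y)])
plan([c[0]+d[0],c[1]+d[1],.034],Rd(np.pi+y))
s,v=shot('wrist','w3');print(s['tcp_pos'],s['force'],s['width'])
cv2.imwrite('pics/w3.png',cv2.resize(v['img'],(800,600),interpolation=cv2.INTER_CUBIC))
E
```

```text
shift/0.025 tool axes [-0.082 -0.035  1.164] in target axes [-0.081 -0.034  1.164] turn/0.1 [ 0.003 -0.009  0.002]
[ 0.49509701 -0.19908013  0.06310023] [-0.72724595  0.52467406 -4.6463128 ] 0.04921412501515949
```

View pics/w3.png

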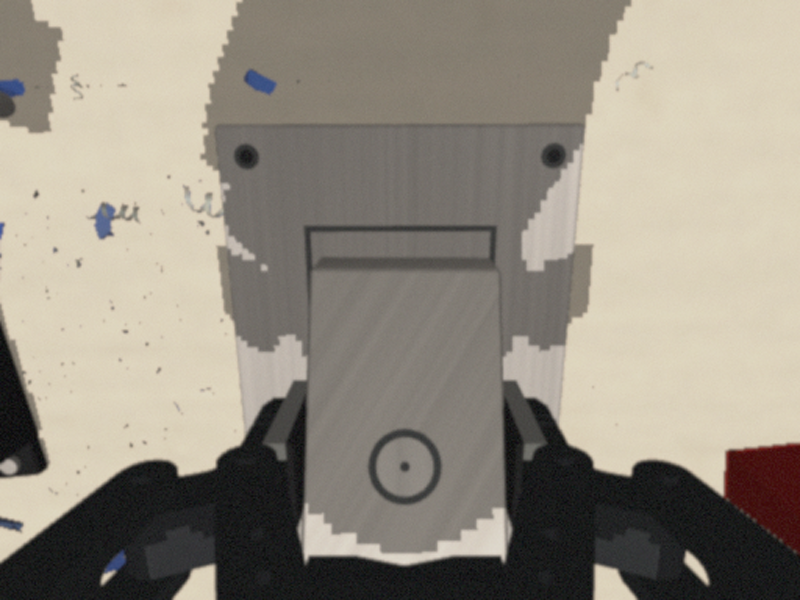

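The wrist view looks along the low end. The outline's near edge runs (305-495, 229), the block's low-end bottom edge is at about y=259 (318-492), and the dot is at (404,466).

```bash
python3 - <<'E'
from h import *
s,w=pickle.load(open('w3.pkl','rb'));k=.64
f=lambda n,p,z:print(n,np.round(atz(w,(p[0]*k,p[1]*k),z,s),4))
for n,p,z in [('ol R',(306,229),.008),('ol L',(495,229),.008),('scrR',(246,156),.008),('scrL',(554,155),.008),('low bR',(318,259),.0373),('low bL',(492,259),.0373),('low tR',(312,270),.0533),('low tL',(500,270),.0533),('dot',(404,466),.0743)]:f(n,p,z)
E
```

```text
ol R [ 0.4467 -0.2316  0.008 ]
ol L [ 0.4482 -0.1675  0.008 ]
scrR [ 0.4226 -0.2494  0.008 ]
scrL [ 0.4245 -0.149   0.008 ]
low bR [ 0.4515 -0.2232  0.0373]
low bL [ 0.4526 -0.1731  0.0373]
low tR [ 0.4512 -0.2222  0.0533]
low tL [ 0.4523 -0.1736  0.0533]
dot [ 0.496  -0.1994  0.0743]
```

Request:
apply_moves(
  moves=[
    [[-0.07,-0.03,0.3,0,0,0,1],[0,0,0.4,0,0,0,1],[0,0,0.3,0,0,0,1],[0,0,0.1,0,0,0,1],[0,0,0.05,0,0,0,1],[0,0,0,0,0,0,1],[0,0,0,0,0,0,1]],
  ],
)

```text
time_s: 12.7
tcp_pos: [0.4958, -0.2, 0.0344]
eef_rot: [[-1.0, 0.022, -0.002], [0.022, 1.0, 0.001], [0.002, 0.001, -1.0]]
force: [-5.4, 2.4, 5.7]
width: 0.0493
gripper_force: 55.1
```

Request:
apply_moves(
  moves=[
    [[0,0,0,0,0,0,-1],[0,0,0,0,0,0,-1],[0,0,0,0,0,0,-1],[0,0,0,0,0,0,-1],[0,0,0,0,0,0,-1],[0,0,-0.5,0,0,0,-1],[0,0,-1,0,0,0,-1],[0,0,-1,0,0,0,-1],[0,0,-1,0,0,0,-1],[0,0,-1,0,0,0,-1],[0,0,-1,0,0,0,-1],[0,0,-1,0,0,0,-1]],
  ],
)

```text
time_s: 13.9
tcp_pos: [0.4968, -0.2004, 0.1988]
eef_rot: [[-1.0, 0.022, -0.0], [0.022, 1.0, -0.0], [0.0, -0.0, -1.0]]
force: [0.3, -1.0, -0.2]
width: 0.0854
gripper_force: 0.0
```

Request:
apply_moves(
  moves=[
    [[0,0,-1,0,0,0,-1],[0.3,-0.5,-1,0,0,0,-1],[0.3,-1,-0.3,0,0,0,-1],[0,-1,0,0,0,0,-1],[0,-1,0,0,0,0,-1],[0,0,0,0,0,0,-1],[0,0,0,0,0,0,-1]],
  ],
)

```text
time_s: 14.6
tcp_pos: [0.4797, -0.2877, 0.2547]
eef_rot: [[-1.0, 0.023, -0.001], [0.023, 1.0, 0.0], [0.001, 0.0, -1.0]]
force: [-0.1, 1.0, 0.0]
width: 0.0854
gripper_force: 0.0
```

```bash
python3 - <<'E'
from h import *
s,v=shot('wrist','w4');print(s['time_s'],s['tcp_pos'],s['force'],np.round(s['eef_rot'],3).tolist())
t1,tv=shot('top','t4')
cv2.imwrite('pics/w4.png',cv2.resize(v['img'],(800,600),interpolation=cv2.INTER_CUBIC))
E
```

```text
14.6 [ 0.47973218 -0.2877184   0.25471185] [-0.13279633  1.01184682  0.00279833] [[-1.0, 0.023, -0.001], [0.023, 1.0, 0.0], [0.001, 0.0, -1.0]]
```

View pics/w4.png

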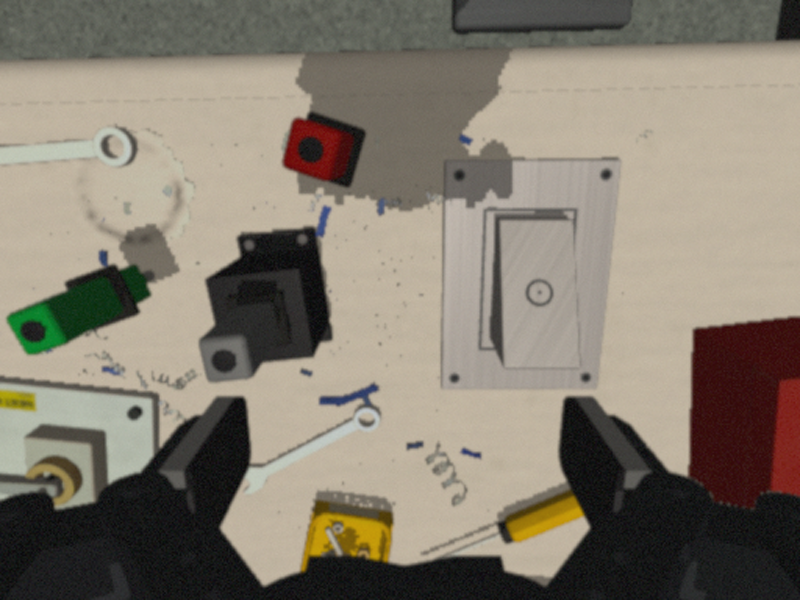

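```bash
python3 - <<'E'
from h import *
s,v=pickle.load(open('w4.pkl','rb'))
a=cv2.resize(v['img'][125:255,270:390],None,fx=4.6,fy=4.6,interpolation=cv2.INTER_CUBIC)
b=cv2.resize(v['img'][195:255,118:178],None,fx=4,fy=4,interpolation=cv2.INTER_CUBIC)
c=np.zeros((600,800,3),np.uint8);c[:a.shape[0],:a.shape[1]]=a;c[:240,556:796]=b
s1,v1=pickle.load(open('w1.pkl','rb'))
c[300:540,556:796]=cv2.resize(v1['img'][80:140,376:436],None,fx=4,fy=4,interpolation=cv2.INTER_CUBIC)
cv2.imwrite('pics/w4c.png',c)
E
```

```text
(no output)
```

View pics/w4c.png

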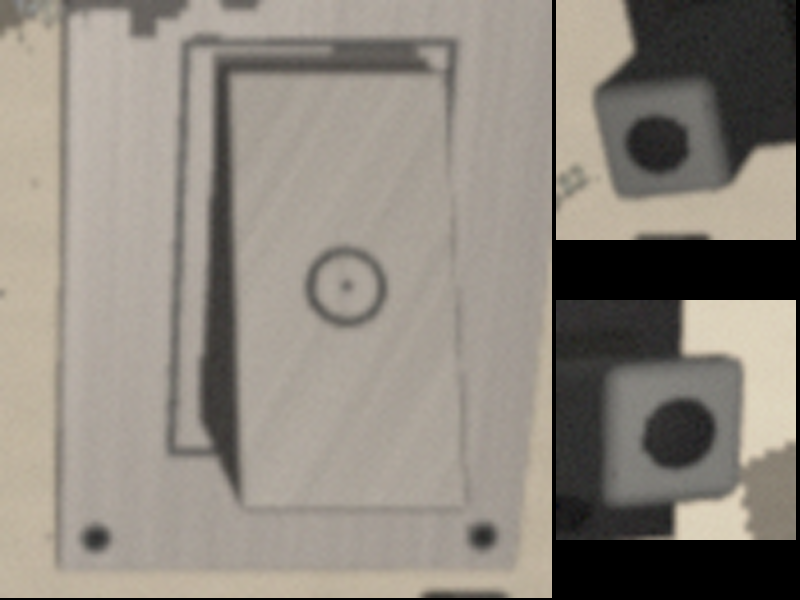

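The wedge's underside corners (217,58) and (203,420) lie inside the outline (184,42)-(171,453). The probe's top face corners are clear in both insets.

```bash
python3 - <<'E'
from h import *
s,v=pickle.load(open('w4.pkl','rb'));s1,v1=pickle.load(open('w1.pkl','rb'));s0,d=pickle.load(open('v0.pkl','rb'));t=d['top']
A=lambda p:(p[0]/4.6+270,p[1]/4.6+125)
for n,p,z in [('ol lo R',(184,42),.008),('ol lo L',(455,42),.008),('ol hi R',(171,453),.008),('b lo R',(217,58),.008),('b hi R',(203,420),.008),('t lo R',(228,70),.024),('t lo L',(446,72),.024),('t hi L',(467,507),.066),('t hi R',(243,505),.066),('dot',(346,286),.045),('scr hR',(95,537),.008),('scr hL',(482,536),.008)]:
    print(n,np.round(atz(v,A(p),z,s),4))
B=lambda p:((p[0]-556)/4+118,p[1]/4+195)
C=lambda p:((p[0]-556)/4+376,(p[1]-300)/4+80)
b=[(727,186),(617,198),(596,92),(708,78)];c=[(605,364),(741,356),(741,496),(604,504)]
P=[];Q=[]
for p,q in zip(b,c):
    x=tri([ray(v,B(p),s),ray(v1,C(q),s1)]);print(np.round(x,4),np.round(atz(v,B(p),.141,s),4),np.round(atz(v1,C(q),.141,s1),4));P.append(atz(v,B(p),.141,s));Q.append(atz(v1,C(q),.141,s1))
for X in (np.array(P),np.array(Q)):
    print('c',X.mean(0)); print('yaws',[round(float(np.arctan2(e[1],e[0])),3) for e in (X[0]-X[3],X[1]-X[2])],[round(float(np.arctan2(-e[0],e[1])),3) for e in (X[0]-X[1],X[3]-X[2])])
E
```

```text
ol lo R [ 0.4469 -0.2315  0.008 ]
ol lo L [ 0.4484 -0.1676  0.008 ]
ol hi R [ 0.5504 -0.2329  0.008 ]
b lo R [ 0.4508 -0.2236  0.008 ]
b hi R [ 0.5417 -0.2249  0.008 ]
t lo R [ 0.4517 -0.2238  0.024 ]
t lo L [ 0.4533 -0.1743  0.024 ]
t hi L [ 0.542  -0.1767  0.066 ]
t hi R [ 0.5404 -0.2254  0.066 ]
dot [ 0.4974 -0.2     0.045 ]
scr hR [ 0.5732 -0.2522  0.008 ]
scr hL [ 0.5753 -0.1519  0.008 ]
[ 0.5123 -0.3642  0.1378] [ 0.511  -0.3636  0.141 ] [ 0.5122 -0.3626  0.141 ]
[ 0.5135 -0.3854  0.1398] [ 0.5129 -0.3849  0.141 ] [ 0.5135 -0.3849  0.141 ]
[ 0.4909 -0.3861  0.143 ] [ 0.4913 -0.386   0.141 ] [ 0.4907 -0.388   0.141 ]
[ 0.4893 -0.3651  0.1403] [ 0.4891 -0.3648  0.141 ] [ 0.4894 -0.3649  0.141 ]
c [ 0.5010838  -0.37483778  0.141     ]
yaws [0.056, 0.053] [0.093, 0.106]
c [ 0.50145565 -0.3751063   0.141     ]
yaws [0.101, 0.136] [0.056, 0.057]
```

```bash
python3 - <<'E'
from h import *
s,v=pickle.load(open('w4.pkl','rb'));s0,d=pickle.load(open('v0.pkl','rb'));t=d['top'];k=.64
for n,a,b in [('green',(601,303),(34,331)),('red',(508,354),(311,150))]:
    print(n,tri([ray(t,(a[0]*k,a[1]*k)),ray(v,(b[0]*k,b[1]*k),s)]))
plan([.5013,-.375,.106],Rd(np.pi+.082))
E
```

```text
green [ 0.48924448 -0.47087322  0.13169719]
red [ 0.40554565 -0.32039726  0.17342458]
shift/0.025 tool axes [-0.936 -3.508  5.94 ] in target axes [-0.565 -3.582  5.943] turn/0.1 [ 0.005 -0.008 -1.033]
```

Request:
apply_moves(
  moves=[
    [[0,0,0,0,0,-0.5,-0.3],[0,0,0,0,0,-0.53,-0.3],[-0.18,-0.9,0,0,0,0,-0.3],[-0.18,-0.9,0,0,0,0,-0.3],[-0.2,-0.9,0,0,0,0,-0.3],[0,-0.88,0,0,0,0,-0.3],[0,0,0.7,0,0,0,-0.3],[0,0,0.8,0,0,0,-0.3],[0,0,0,0,0,0,-0.3],[0,0,0,0,0,0,-0.3]],
  ],
)

```text
time_s: 15.7
tcp_pos: [0.5013, -0.3749, 0.2171]
eef_rot: [[-0.997, -0.082, -0.001], [-0.082, 0.997, 0.001], [0.001, 0.001, -1.0]]
force: [0.8, -0.4, 0.1]
width: 0.0554
gripper_force: 0.0
```

```bash
python3 - <<'E'
from h import *
plan([.5013,-.375,.106],Rd(np.pi+.082))
s,v=shot('wrist','w5');print(s['width'])
cv2.imwrite('pics/w5.png',cv2.resize(v['img'],(800,600),interpolation=cv2.INTER_CUBIC))
E
```

```text
shift/0.025 tool axes [-0.005 -0.008  4.445] in target axes [ 0.000e+00 -4.000e-03  4.445e+00] turn/0.1 [ 0.008 -0.012  0.002]
0.055437450013142424
```

View pics/w5.png

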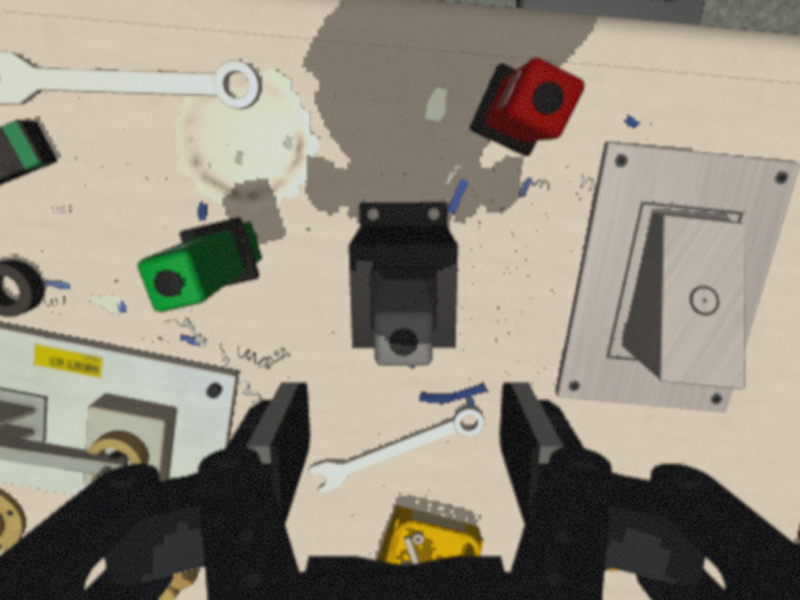

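The probe and stand are square and centred between the fingers: handle at (402,340), pads at 308 and 503. I'll descend and grip.

Request:
apply_moves(
  moves=[
    [[0,0,0.6,0,0,0,-0.3],[0,0,0.8,0,0,0,-0.3],[0,0,0.8,0,0,0,-0.3],[0,0,0.8,0,0,0,-0.3],[0,0,0.8,0,0,0,-0.3],[0,0,0.64,0,0,0,-0.3],[0,0,0,0,0,0,-0.3],[0,0,0,0,0,0,-0.3]],
  ],
)

```text
time_s: 16.55
tcp_pos: [0.5016, -0.3759, 0.1069]
eef_rot: [[-0.997, -0.082, -0.0], [-0.082, 0.997, -0.0], [0.0, -0.0, -1.0]]
force: [0.2, -0.1, 0.5]
width: 0.0558
gripper_force: 0.0
```

Request:
apply_moves(
  moves=[
    [[0,0,0,0,0,0,1],[0,0,0,0,0,0,1],[0,0,0,0,0,0,1],[0,0,0,0,0,0,1],[0,0,0,0,0,0,1],[0,0,0,0,0,0,1],[0,0,0,0,0,0,1]],
  ],
  squeeze=70,
)

```text
time_s: 17.25
tcp_pos: [0.5017, -0.3762, 0.107]
eef_rot: [[-0.997, -0.081, 0.001], [-0.081, 0.997, -0.001], [-0.001, -0.001, -1.0]]
force: [-0.8, 0.9, 6.8]
width: 0.0232
gripper_force: 69.0
```

Request:
apply_moves(
  moves=[
    [[0,0,-0.4,0,0,0,1],[0,0,-0.6,0,0,0,1],[0,0,-0.8,0,0,0,1],[0,0,-0.8,0,0,0,1],[0,0,-0.8,0,0,0,1],[0,0,-0.8,0,0,0,1],[0,0,0,0,0,0,1]],
  ],
)

```text
time_s: 17.95
tcp_pos: [0.5023, -0.3768, 0.2139]
eef_rot: [[-0.997, -0.081, 0.003], [-0.081, 0.997, -0.003], [-0.002, -0.003, -1.0]]
force: [0.4, -0.1, -1.6]
width: 0.0231
gripper_force: 68.6
```

```bash
cat >> h.py <<'E'
Mk=np.array([.4972,-.2000,.045]);yw=-.0226;a25=np.radians(25)
Rz=Ro.from_euler('z',yw).as_matrix()
nrm=Rz@[-np.sin(a25),0,np.cos(a25)];up=Rz@[np.cos(a25),0,np.sin(a25)];yy=Rz@[0,1,0]
RT=np.c_[-up,yy,-nrm]
E
python3 - <<'E'
from h import *
from rig import telemetry
q=telemetry.observe();print(q['tcp_pos'],q['force'],q['width'],np.round(q['q'],3))
print((Mk+.134*nrm),RT.round(4).tolist());plan(Mk+.134*nrm,RT)
E
```

```text
[ 0.50225629 -0.37675122  0.21392032] [ 0.35049082 -0.14834287 -1.62305118] 0.023100453528313167 [-0.76   0.505  0.076  1.138 -0.    -0.841]
[ 0.44058361 -0.19872025  0.16644524] [[-0.9061, 0.0226, 0.4225], [0.0205, 0.9997, -0.0096], [-0.4226, 0.0, -0.9063]]
shift/0.025 tool axes [1.885 7.304 1.87 ] in target axes [3.184 7.064 0.611] turn/0.1 [ 0.196 -4.334  1.03 ]
```

Request:
apply_moves(
  moves=[
    [[0.2,0.9,0,0,0,0,1],[0.24,0.9,0,0,0,0,1],[0.24,0.9,0,0,0,0,1],[0.24,0.9,0,0,0,0,1],[0.24,0.9,0,0,0,0,1],[0.24,0.9,0,0,0,0,1],[0.24,0.9,0,0,0,0,1],[0.24,0.9,0,0,0,0,1],[0,0,0,0,0,0,1]],
  ],
)

```text
time_s: 18.85
tcp_pos: [0.4381, -0.1975, 0.2101]
eef_rot: [[-0.997, -0.083, -0.003], [-0.083, 0.997, 0.002], [0.003, 0.002, -1.0]]
force: [-0.3, 0.5, -1.2]
width: 0.0233
gripper_force: 69.0
```

Request:
apply_moves(
  moves=[
    [[0,0,0,0.04,-0.86,0.2,1],[0,0,0,0.04,-0.87,0.21,1],[0,0,0,0.04,-0.87,0.21,1],[0,0,0,0.04,-0.87,0.21,1],[0,0,0,0.04,-0.86,0.2,1],[0,0,0,0,0,0,1],[0,0,0,0,0,0,1]],
  ],
)

```text
time_s: 19.55
tcp_pos: [0.4394, -0.2008, 0.2107]
eef_rot: [[-0.909, 0.024, 0.417], [0.022, 1.0, -0.008], [-0.417, 0.002, -0.909]]
force: [-0.1, 0.7, -0.9]
width: 0.0233
gripper_force: 69.1
```

```bash
python3 - <<'E'
from h import *
from rig import telemetry
q=telemetry.observe();print(q['time_s'],q['tcp_pos'],q['force'],np.round(q['q'],3))
plan(Mk+.120*nrm,RT)
E
```

```text
19.55 [ 0.43935956 -0.20075303  0.21069705] [-0.05661264  0.65416703 -0.90582496] [-0.765 -0.013 -0.725  0.534  0.287 -0.693]
shift/0.025 tool axes [0.692 0.077 2.189] in target axes [0.705 0.082 2.184] turn/0.1 [ 0.017 -0.061 -0.019]
```

Request:
apply_moves(
  moves=[
    [[0.35,0.04,0.5,0.02,-0.06,-0.02,1],[0.35,0.04,0.7,0,0,0,1],[0,0,0.7,0,0,0,1],[0,0,0.3,0,0,0,1],[0,0,0,0,0,0,1],[0,0,0,0,0,0,1],[0,0,0,0,0,0,1]],
  ],
)

```text
time_s: 20.25
tcp_pos: [0.4476, -0.1986, 0.1543]
eef_rot: [[-0.905, 0.022, 0.425], [0.019, 1.0, -0.01], [-0.425, -0.001, -0.905]]
force: [0.4, -0.9, -1.9]
width: 0.0234
gripper_force: 69.1
```

```bash
python3 - <<'E'
from h import *
from rig import telemetry
q=telemetry.observe();print(q['time_s'],q['tcp_pos'],q['force'])
plan(Mk+.120*nrm,RT)
R=np.array(q['eef_rot']);tip=q['tcp_pos']+.094*R[:,2];print('tip exp',tip,'off mark (up,y,n)',[(tip-Mk)@a for a in (up,yy,nrm)])
s,w=shot('wrist','w6');_,sc=shot('scene','s6');_,t=shot('top','t6')
for n,v in(('w',w),('s',sc),('t',t)): print(n,'tip',proj(v,tip,s).round(1),'mark',proj(v,Mk,s).round(1))
def crop(v,p,h=37,f=8):
    x,y=int(p[0]),int(p[1]);x=int(np.clip(x,h,511-h));y=int(np.clip(y,h,383-h));print((x-h,y-h));return cv2.resize(v['img'][y-h:y+h,x-h:x+h],(int(h*2*f),)*2,interpolation=cv2.INTER_CUBIC)
c=np.zeros((600,800,3),np.uint8)
a=crop(sc,proj(sc,tip),h=25);c[:400,:400]=a
b=crop(w,proj(w,tip,s),h=50,f=4);c[:400,400:]=b
d=crop(t,proj(t,tip),h=12);c[402:594,:192]=d
cv2.imwrite('pics/c6.png',c)
E
```

```text
20.25 [ 0.44761311 -0.19864937  0.15430065] [ 0.3863243  -0.87828351 -1.88796437]
shift/0.025 tool axes [ 0.049 -0.009  0.001] in target axes [ 0.049 -0.009  0.001] turn/0.1 [-0.001  0.026  0.013]
tip exp [ 0.48754601 -0.19956302  0.06920935] off mark (up,y,n) [np.float64(0.0014751098539429273), np.float64(0.00021870717736432522), np.float64(0.02602420734230969)]
w tip [259.3 208.2] mark [259.  195.4]
s tip [264.  169.5] mark [266.8 177. ]
t tip [271.2 196.6] mark [271.1 194.4]
(238, 144)
(209, 158)
(259, 184)
```

View pics/c6.png

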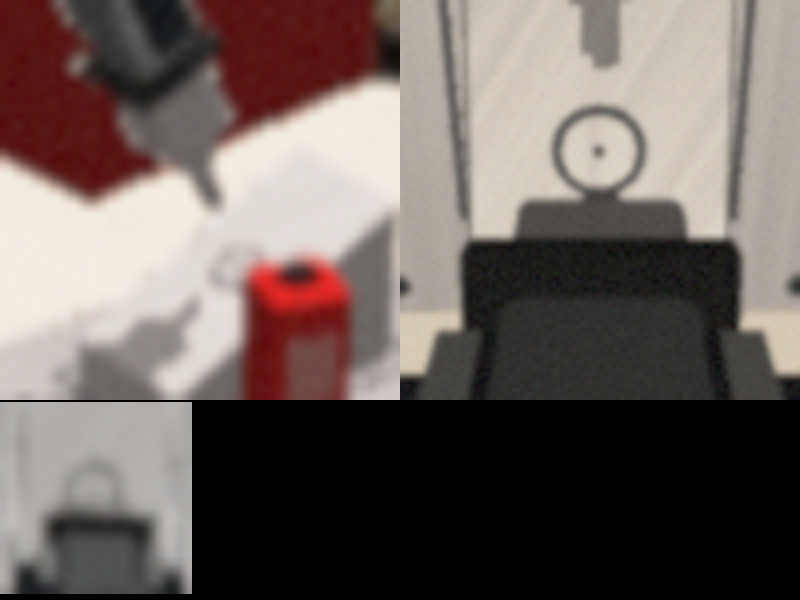

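The wrist crop has the dot at (599,152), which is full-image (258.8,196.0) against a predicted (259,195.4). In the scene crop the tip at (217,207) matches its prediction to about 0.3 px relative to the ring. I'll advance along the normal.

Request:
apply_moves(
  moves=[
    [[0.05,-0.01,0,0,0.02,0.01,1],[0,0,0.3,0,0,0,1],[0,0,0.4,0,0,0,1],[0,0,0.2,0,0,0,1],[0,0,0,0,0,0,1],[0,0,0,0,0,0,1]],
  ],
)

```text
time_s: 21.0
tcp_pos: [0.4555, -0.1985, 0.1325]
eef_rot: [[-0.906, 0.023, 0.422], [0.021, 1.0, -0.009], [-0.422, 0.001, -0.906]]
force: [0.1, 1.2, -1.8]
width: 0.0233
gripper_force: 69.1
```

```bash
cat >> h.py <<'E'
def chk():
    from rig import telemetry,eyes
    F=[]
    for i in range(4): q=telemetry.observe();F.append(q['force']);eyes.snapshot('top')
    R=np.array(q['eef_rot']);tip=q['tcp_pos']+.094*R[:,2]
    print(q['time_s'],'F.n',np.mean(F,0)@nrm,'F',np.mean(F,0).round(2),'tip off (up,y,n) mm',np.round([(tip-Mk)@a*1e3 for a in (up,yy,nrm)],2),'ang deg',np.degrees(np.arccos(-R[:,2]@nrm)))
E
python3 -c "
from h import *
chk();plan(Mk+.088*nrm,RT)"
```

```text
21.15 F.n -1.3940638910034022 F [-0.26  0.2  -1.66] tip off (up,y,n) mm [-0.53  0.3   3.25] ang deg 0.02621516644447305
shift/0.025 tool axes [-0.021 -0.01   0.371] in target axes [-0.021 -0.01   0.371] turn/0.1 [ 0.002  0.005 -0.002]
```

Request:
apply_moves(
  moves=[
    [[-0.02,-0.01,0.1,0,0,0,1],[0,0,0.08,0,0,0,1],[0,0,0.07,0,0,0,1],[0,0,0,0,0,0,1],[0,0,0,0,0,0,1],[0,0,0,0,0,0,1]],
  ],
)

```text
time_s: 21.8
tcp_pos: [0.4588, -0.1992, 0.1274]
eef_rot: [[-0.906, 0.023, 0.423], [0.021, 1.0, -0.009], [-0.423, 0.0, -0.906]]
force: [-0.9, -0.9, 2.0]
width: 0.0232
gripper_force: 69.5
```

```bash
python3 -c "
from h import *
chk();plan(Mk+.088*nrm,RT)"
```

```text
21.95 F.n 1.8839853588447886 F [-0.55 -0.83  1.83] tip off (up,y,n) mm [ 0.03 -0.06 -3.11] ang deg 0.026686354181543054
shift/0.025 tool axes [-0.001 -0.     0.115] in target axes [-0.001 -0.     0.115] turn/0.1 [ 0.002  0.004 -0.002]
```

Request:
apply_moves(
  moves=[
    [[0,0,0.06,0,0,0,1],[0,0,0.065,0,0,0,1],[0,0,0,0,0,0,1],[0,0,0,0,0,0,1],[0,0,0,0,0,0,1],[0,0,0,0,0,0,1]],
  ],
)

```text
time_s: 22.6
tcp_pos: [0.4601, -0.1992, 0.1245]
eef_rot: [[-0.906, 0.023, 0.423], [0.021, 1.0, -0.009], [-0.423, 0.0, -0.906]]
force: [-1.5, -1.4, 3.6]
width: 0.0233
gripper_force: 69.8
```

```bash
python3 -c "
from h import *
chk()
s,w=shot('wrist','w7');_,sc=shot('scene','s7')
tip=Mk;c=np.zeros((400,800,3),np.uint8)
def cr(v,p,h,f):
    x,y=int(p[0]),int(p[1]);print(x-h,y-h);return cv2.resize(v['img'][y-h:y+h,x-h:x+h],(400,400),interpolation=cv2.INTER_CUBIC)
c[:,:400]=cr(sc,proj(sc,Mk),25,8);c[:,400:]=cr(w,proj(w,Mk,s),50,4)
cv2.imwrite('pics/c7.png',c)"
```

```text
22.75 F.n 4.588014678571632 F [-1.39 -1.19  4.43] tip off (up,y,n) mm [-0.06  0.03 -6.27] ang deg 0.02271559121424331
241 151
209 161
```

View pics/c7.png

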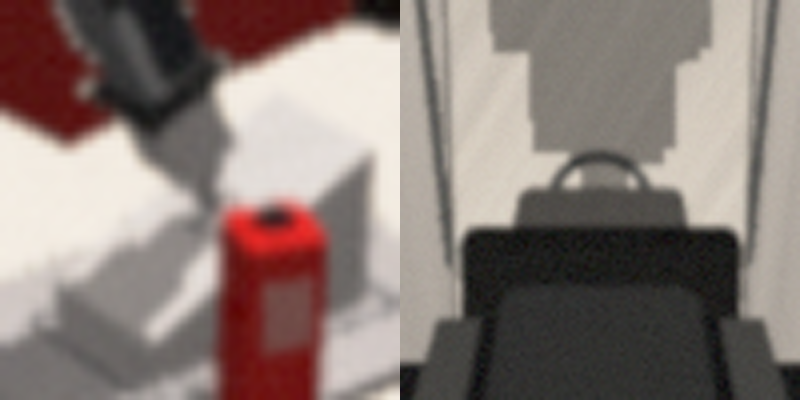

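In the final view the plunger lies centred in the ring (about x=600 in the crop), the force rise of about 6.0 N means roughly 6.5 mm of travel, and the block hasn't moved.

```bash
python3 -c "
from rig import job_done
print(job_done())"
```

```text
the job is handed in; nothing more can be done
None
```

I handed the job in at about 23 s. The wedge is released inside its outline, low end towards the robot. The probe is still gripped and square to the face, with its tip within about 1 mm of the ring's centre and its plunger 6 to 6.5 mm in by the force reading.

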